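Lock down the spring stop of a carving chute

TASK

The stop bar of the chute must stay down so that carvings can slide: pick up the loose steel keeper by its wooden handle, press the chute's spring plunger down into its housing with the keeper's flat underside, and still pressing, slide the keeper towards the chute, under the four lips and fully home against the end stop, so that the plunger stays trapped when you let go. Press gently and feel for the bottom instead of forcing it, and leave everything else on the bench where it is.

Things in the scene. Friction and masses are not known exactly. Their poses are not given: they have to be found in the camera images.
- gate: Fixed steel lock and galvanised chute, base to chute in one line. Origin on the bench under the plunger's axis; x points along the chute, away from the lock, z up. The lock is a flat deck (x -58 to +46 mm, 72 mm wide) between two side rails. Past it: a flat apron (x 50 to 158 mm, 4 mm below the deck), a stop bar that sinks with the plunger, then the sloping chute.
- deck (a point): Nominal centre of the lock's deck top, 70 mm above the bench on the plunger's axis. The lock and chute stand on adjustable feet: the true deck, plunger, rails, lips and stop all sit up to 18 mm higher or lower, the same for all; this is not measured, feel for it. Plunger: round flat steel head, 18 mm wide, 16 mm above the deck at rest, flush when fully down.
- lips (a point): Nominal point midway between the four lips, at their underside: on the plunger's axis, 11 mm above the deck. Rails: inner faces at gate y = +-29.5 mm, 17 mm tall. From each rail two lips, 6 mm thick (11 to 17 mm above the deck), reach in to y = +-18 mm at gate x -32 to -12 and +12 to +32 mm. Open gaps: x -12 to +12 and x -58 to -32 mm.
- entry (a point): Where the keeper's origin goes to enter: nominal deck height, gate x = -22 mm, y = 0, keeper x along gate x. There its wings pass down through the gaps between and behind the lips while its plate covers the plunger. To slide, its underside must be 0 to 3 mm above the true deck.
- end_stop (a point): Middle of the end stop's face at nominal deck height, gate x = +39 mm, a bar across the deck 10 mm tall. The keeper is home when its nose touches it: keeper origin at gate x 0 to +1 mm, 22 to 23 mm forward of the entry, wings under all four lips. Let go, the spring lifts it to 3 mm above the deck, against the lips.
- keeper: Loose steel keeper with a wooden handle, 0.2 to 0.35 kg, starting flat on the bench right way up. Origin on the underside, x its long way (towards the longer nose), z up. Plate 8 mm thick, 30 mm wide, x -30 to +38 mm. Two cross wings, 8 mm thick, each 16 mm long in x, centred at x = -22 and +22 mm, reach to y = +-27 mm. Steel faces are oiled (friction 0.3).
- handle (a point): Centre of the keeper's upright wooden handle, at keeper x = +11 mm, y = 0, 35.5 mm above the underside. The handle is 30 mm along keeper x, 14 mm along y, from 8 to 63 mm above the underside. Held with the fingertips at least 15 mm above the plate, the fingers clear rails and lips.
- plunger (a joint): How far the plunger is pressed into its housing, m: 0 at rest (up), 0.016 fully down (head flush with the deck), about 0.013 when trapped by the keeper. The spring resists with about 5 N at the start and 12 N fully down; more than that means the deck is met. The bottom is hard: meet it slowly (about 10 mm/s), a knock counts as forcing.
- rook_near: Bystander: a charcoal-grey stone chess rook, 38 mm wide, 64 mm tall, standing on the bench beside the chute; origin under its middle.
- rook_bench: Bystander: a second such rook, standing on the bench; origin under its middle.
- punch: Bystander: a brass punch, 100 mm long, 13 mm thick, lying on the bench; origin under its middle.
- drum: Bystander: a round wooden sanding drum, 64 mm across, 82 mm tall, standing on the bench; origin under its middle.
- mug: Bystander: a tin mug, 76 mm across, 85 mm tall, with a handle, standing on the bench; origin under its middle.
- brush: Bystander: a hand brush lying on the bench; origin under its middle.
- blank: Bystander: a pale block of uncarved stone, 70 x 50 x 45 mm, on the bench; origin under its middle.
Things that resemble listed ones, but are neither listed nor needed, are in the scene too. What is shaped like the keeper but black or yellow is not meant.

How it is judged:
On the way:
1. the keeper, still behind the lips, has pressed the plunger down (value of joint plunger above 0.012 m and x of keeper in the frame of gate between -0.032 and -0.012 m and contact force between keeper and gate above 2 N), for 0.05 s.
At the end, for the whole second after the job is handed in: the plunger is held at least 11.5 mm down by the released keeper, which lies still, level within 0.08 rad, in line with the lock within 0.12 rad, within 5 mm of its centre line and within 4 mm of home (origin over the plunger's axis), under the lips (value of joint plunger above 0.0115 m and x of keeper in the frame of gate between -0.004 and 0.004 m and y of keeper in the frame of gate between -0.005 and 0.005 m and angle between the x axis of keeper and the x axis of gate, either way round below 0.12 rad and angle between keeper's own z axis and vertical below 0.08 rad and linear speed of keeper below 0.02 m/s); the robot touches nothing.
It fails at once if the lock or chute is pushed harder than 65 N (contact force between gate and anything else above 65 N).
It fails at once if a bystander is moved more than 30 mm (distance of any of rook_near, rook_bench, punch, drum, mug, brush, blank from where it was at the start of the episode above 0.03 m).
It also fails if it takes over 45 s, if anything falls off the work surface, if the arm or the gripper's body presses on something with over 40 N, if the wrist force passes 120 N, or if a joint passes its speed limit or range.

ROBOT

A 6-joint arm with a two-finger parallel gripper is mounted at the origin on the work surface. World frame = base frame: x ahead of the robot, y to its left, z up, the work surface at z = 0. Lengths are in m, angles in rad, forces in N, time in s.
With the tool pointing down it reaches from about 0.275 to 0.825 m from the base axis. Payload 5.2 kg.
Tool frame: the origin (TCP) lies midway between the tips of the shut fingers; the grasp point (between the pads) lies 19 mm behind it; x points along the fingers, y is the direction in which the jaws open and shut, and the axes are right-handed (so a half turn about x gives the same grasp; the last joint's range is limited). The gripper opens to 93 mm and grips with 3 to 60 N. Pads are 15 mm wide; open, the fingers measure 128 mm over their backs; the gripper's body (75 mm by 188 mm) begins 65 mm behind the grasp point.
Start: joints at [1.028, 0.259, 1.535, -0, 1.348, -0.203], TCP at [0.183, 0.519, 0.219] pointing down, gripper open.
Joint ranges: [-3.14, 3.14], [-0.91, 2.08], [0.19, 2.58], [-1.22, 4.36], [0.22, 2.71], [-3.12, 3.12]. Speed limits (rad/s): [2.57, 2.57, 3.14, 3.14, 3.14, 3.14].

INTERFACE

Orientations are given as a unit quaternion [w, x, y, z].
In Python, from rig import env gives the robot as it stands. The module is installed in compiled form; this text tells all that it offers.
- The arm moves only by the tool arm_command, never from a script. Its argument "moves" is a list of rows, each a list of 7 numbers: the gripper command: -1 is shut, 1 is fully open, values between are in proportion, then the shift along the tool's x, y, z in cm, then the turn, a rotation vector about the tool's x, y, z in rad. A call has 1 to 20 rows; each row shifts and turns the commanded pose from where the row before left it, along the tool's axes as they then stand; what a row does not reach is not made up. A row lasts 1/12 s, in which the tool goes at most 41.7 mm and 7.16 degrees, less where a joint would pass 70% of its speed; a pose out of reach is approached as far as the arm can. A call is refused whole if a number of a shift passes 4.17 or a number of a turn 0.125, either way. A call with a gripper value outside its range is refused whole. The fingers move at their own pace and stop on an object; "newtons" is the grip in N (left out, the last holds). Time passes only in rows, so rows that do not move let the fingers close. It gives the time, the measured TCP pose, the force and the opening at its end, in the units of the state.
- env.get_state(): the state, without advancing time (a new reading comes with each control period).
- env.grab_frame(name): name is "scene" or "top" or "wrist"; returns the picture (384x512x3 uint8, blue, green, red); there is no depth.
- env.camera_model(name): a dict with "fx", "fy", "cx", "cy" (pixels), "R" (3x3) and "t" (3): a world point X has camera coordinates R X + t. Camera axes: x right, y down, z forward; pixel columns grow to the right and rows downward; lengths in m; the calibration is good to about 2 mm. The wrist camera is an equidistant fisheye: a pixel r from the principal point sees the ray r / f radians off the axis. A picture is of the moment at which its call begins: read the wrist's pose just before it. camera_model takes no time and is no camera call; for the wrist camera it gives the pose at the moment of the call.
- env.finish_job(): hands the job in, once; it reports no verdict.
The state is a dict: "time": time; "qpos": joint angles; "qvel": joint speeds; "joint_efforts": joint torques, N m; "eef_pos": TCP position; "orientation": TCP orientation; "ft_force": force on the tool from outside, world axes, zero at the start; "torque": the same for the moment, N m; "opening": opening from 0.0 (shut) to 1.0 (fully open).
Only numpy, scipy, OpenCV 4.12 (cv2) and the standard library are available. Lean on these libraries where they do the work, as an engineer would, in place of code of your own. Each camera call takes 0.05 s, during which the arm holds its last target.

## Working session

There is one attempt and no reset: what is moved stays moved. The work goes in short steps, Python scripts to look and compute and a tool call to move; the robot and the scene stay as the last step left them, time stands still between calls to the robot, and variables do not carry over. Pictures are saved under pics/ and viewed, and the job is handed in when it is done.

Besides the shell and the picture viewer there is one more tool, called after "Request:" in YAML: its name, and indented under it one key for each argument. arm_command: Moves the arm, as the interface text tells. Its arguments: {"type":"object","properties":{"moves":{"type":"array","items":{"type":"array","items":{"type":"number"}}},"newtons":{"type":"number"}},"required":["moves"]}

```bash
mkdir -p pics; ls; python3 - <<'E'
from rig import env
import cv2
s=env.get_state();print(s)
for n in ("scene","top","wrist"):
    m=env.camera_model(n);print(n,m)
    cv2.imwrite(f"pics/{n}0.png",env.grab_frame(n))
E
```

```text
pics
{'time': 0.0, 'qpos': array([ 1.02822665e+00,  2.59354999e-01,  1.53605032e+00,  8.34019023e-06,
        1.34799847e+00, -2.02817830e-01]), 'qvel': array([ 1.07332352e-03, -1.11368092e-03,  5.92546037e-04, -5.32545500e-05,
       -2.52796714e-03, -1.97813733e-04]), 'joint_efforts': array([-5.70178090e-04, -4.37300920e+01, -2.84003967e+01,  7.16362218e-02,
        4.14160662e-02, -1.82229151e-04]), 'eef_pos': array([0.18299307, 0.51810108, 0.2178244 ]), 'orientation': array([ 0.69669227,  0.11894878,  0.69716395, -0.12013944]), 'ft_force': array([-0.21260425,  0.36151278, -0.17653919]), 'torque': array([-0.01017518, -0.00067518,  0.02496007]), 'opening': 0.9978408998229847}
scene {'fx': 463.4295053284196, 'fy': 463.4295053284196, 'cx': 256.80558696294275, 'cy': 186.1059488476871, 'R': array([[-0.27646479,  0.96098268,  0.00891674],
       [ 0.63283626,  0.18902749, -0.75085743],
       [-0.72324649, -0.2019428 , -0.66040413]]), 't': array([ 0.11895002, -0.27894494,  1.95808044])}
top {'fx': 478.3065997135196, 'fy': 478.3065997135196, 'cx': 255.81321474802414, 'cy': 191.43264436589035, 'R': array([[ 0.02932482, -0.99950409, -0.01147297],
       [-0.9979476 , -0.02862162, -0.05728345],
       [ 0.05692667,  0.01312925, -0.99829203]]), 't': array([0.01168634, 0.52727652, 1.34223173])}
wrist {'fx': 297.3186396354542, 'fy': 297.3186396354542, 'cx': 256.80299645675143, 'cy': 191.97138705858487, 'R': array([[ 0.33391529,  0.94259889, -0.00281267],
       [ 0.91379202, -0.32297547,  0.24631483],
       [ 0.23126766, -0.08481848, -0.96918579]]), 't': array([-0.54783565, -0.02711814,  0.39121455])}
```

View pics/scene0.png

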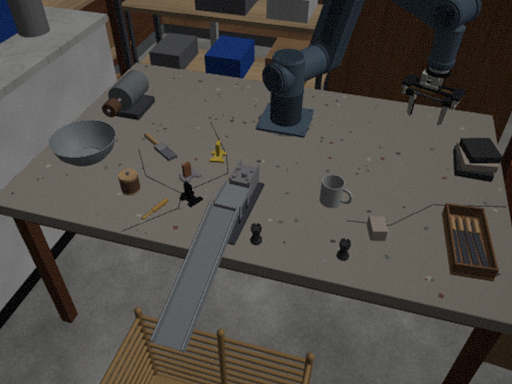

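View pics/top0.png

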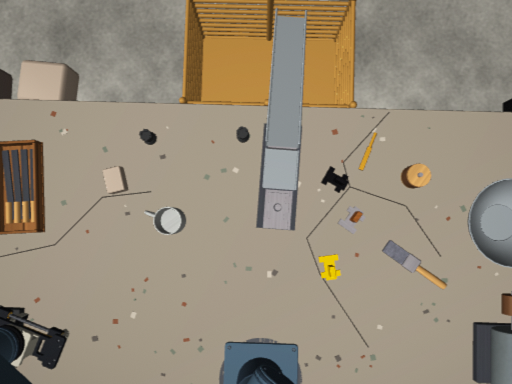

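View pics/wrist0.png

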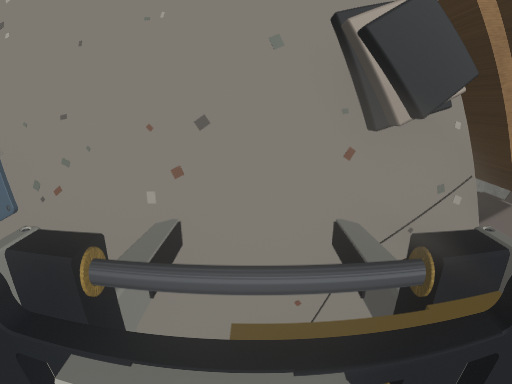

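The top view shows the gate plunger at about (278,208) and the steel keeper with its brown handle at about (350,217). The black decoy is at (336,180) and the yellow one at (330,268). I'll zoom in on both.

```bash
python3 - <<'E'
import cv2,numpy as np
t=cv2.imread("pics/top0.png")
a=cv2.resize(t[110:240,250:380],None,fx=6,fy=6,interpolation=cv2.INTER_CUBIC)[:600*2]
cv2.imwrite("pics/ztop_gate.png",cv2.resize(t[140:235,245:315],None,fx=6,fy=6,interpolation=cv2.INTER_CUBIC))
cv2.imwrite("pics/ztop_keep.png",cv2.resize(t[190:240,320:380],None,fx=12,fy=12,interpolation=cv2.INTER_CUBIC))
s=cv2.imread("pics/scene0.png")
cv2.imwrite("pics/zscene.png",cv2.resize(s[140:240,165:285],None,fx=6,fy=6,interpolation=cv2.INTER_CUBIC))
E
```

```text
(no output)
```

View pics/ztop_gate.png

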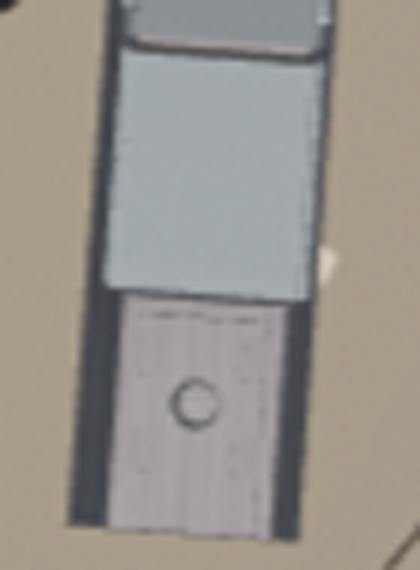

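View pics/ztop_keep.png

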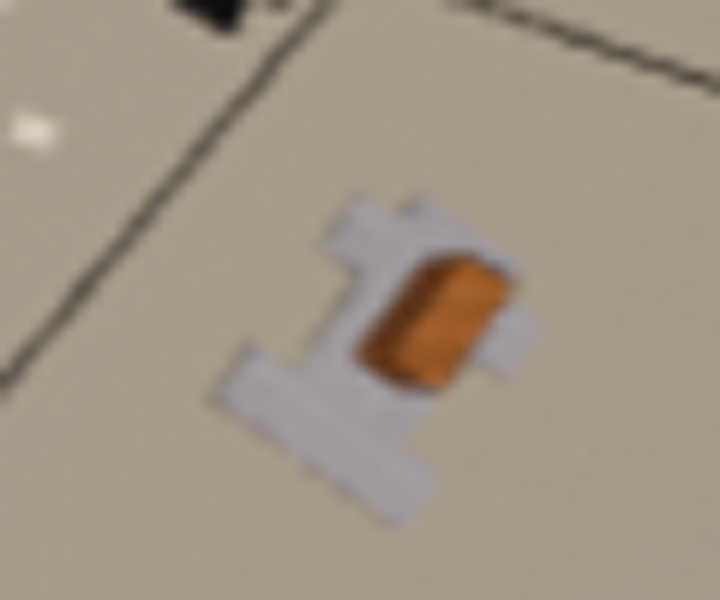

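View pics/zscene.png

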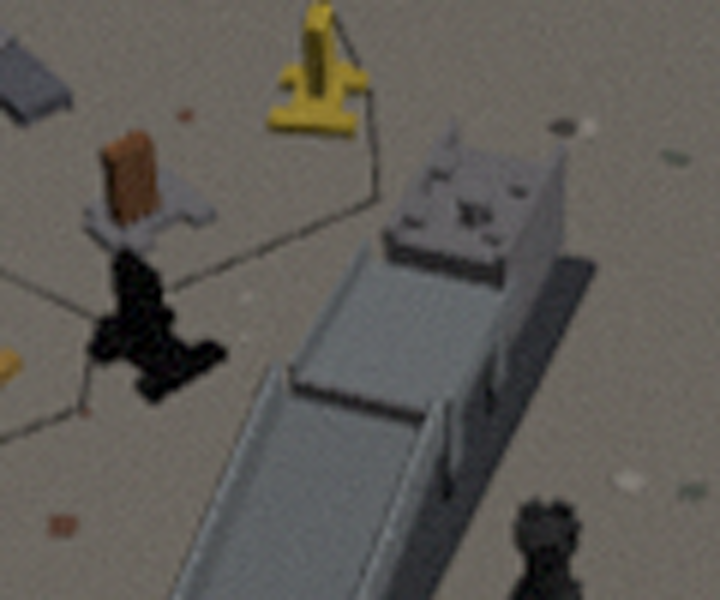

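```bash
cat > h.py <<'E'
import numpy as np,cv2
def ray(m,u,v,fish=False):
    x=(u-m['cx'])/m['fx'];y=(v-m['cy'])/m['fy']
    if fish:
        r=np.hypot(x,y);s=np.sin(r)/r if r>1e-9 else 1
        d=np.array([x*s,y*s,np.cos(r)])
    else: d=np.array([x,y,1.])
    R=np.array(m['R']);C=-R.T@m['t'];d=R.T@d
    return C,d/np.linalg.norm(d)
def onz(m,u,v,z,fish=False):
    C,d=ray(m,u,v,fish);return C+d*(z-C[2])/d[2]
def tri(rs):
    A=sum(np.eye(3)-np.outer(d,d) for C,d in rs);b=sum((np.eye(3)-np.outer(d,d))@C for C,d in rs)
    X=np.linalg.solve(A,b);return X,[np.linalg.norm(np.cross(X-C,d)) for C,d in rs]
E
python3 - <<'E'
from rig import env
from h import *
T=env.camera_model("top");S=env.camera_model("scene")
t=cv2.imread("pics/top0.png");s=cv2.imread("pics/scene0.png")
print("C",-T['R'].T@T['t'],-S['R'].T@S['t'])
# keeper handle top
h=cv2.cvtColor(t,cv2.COLOR_BGR2HSV)
roi=np.zeros(t.shape[:2],np.uint8);roi[205:235,335:368]=1
mk=((h[...,1]>150)&(h[...,2]>140)&(roi>0)).astype(np.uint8)
ys,xs=np.nonzero(mk);print("handle px",xs.mean(),ys.mean(),len(xs))
P=np.array([onz(T,x,y,.063)[:2] for x,y in zip(xs,ys)])
print("handle top",P.mean(0),cv2.minAreaRect((P*1000).astype(np.float32)))
# steel wings from zoom corners (12x, offset 320,190), z=.008
f=lambda a,b,z:onz(T,(a+.5)/12+320-.5,(b+.5)/12+190-.5,z)[:2]
c=[f(212,395,.008),f(397,528,.008),f(442,482,.008),f(252,345,.008)]
print("wing",np.round(c,4))
print("len",np.linalg.norm(c[1]-c[0]),np.linalg.norm(c[2]-c[1]))
ctr=np.mean(c,0);v=c[3]+c[2]-c[0]-c[1];w=(c[0]-c[1])+(c[3]-c[2])
print("ctr",ctr,"yaw",np.degrees(np.arctan2(v[1],v[0])),np.degrees(np.arctan2(w[1],w[0]))-90)
hc=P.mean(0);d=hc-ctr;print("hdl-wing",np.linalg.norm(d),np.degrees(np.arctan2(d[1],d[0])))
# gate
g=lambda a,b,z:onz(T,(a+.5)/6+245-.5,(b+.5)/6+140-.5,z)[:2]
for z in(.068,.086,.104): print("plunger",z,g(196,404,z))
for z in(.087,):
  L=[g(120,290,z),g(107,525,z)];R=[g(288,300,z),g(272,538,z)]
  for q in (L,R): print(q,np.degrees(np.arctan2(*(q[0]-q[1])[::-1])))
  print("width",np.linalg.norm(L[1]-R[1]))
X=tri([ray(T,(196.5)/6+244.5,404.5/6+139.5),ray(S,(474.5)/6+164.5,(211.5)/6+139.5)])
print("tri plunger",X)
E
```

```text
C [0.44944285 0.00914955 1.37027754] [1.62558677 0.3338396  1.08261588]
handle px 357.3333333333333 216.26190476190476 42
handle top [ 0.46422315 -0.25199428] ((463.6796875, -251.6277618408203), (11.244141578674316, 27.29774284362793), 57.548126220703125)
wing [[ 0.4456 -0.2063]
 [ 0.4156 -0.2505]
 [ 0.4267 -0.2609]
 [ 0.4577 -0.2156]]
len 0.053419833259473304 0.01524044257923636
ctr [ 0.43640694 -0.2333391 ] yaw -40.1901998348205 -34.27006852115805
hdl-wing 0.03349264509949343 -33.848104727102815
plunger 0.068 [ 0.48319487 -0.03326777]
plunger 0.086 [ 0.48272835 -0.03268148]
plunger 0.104 [ 0.48226183 -0.03209519]
[array([0.5327593 , 0.00273751]), array([0.4276214 , 0.00556213])] -1.5389322396754654
[array([ 0.53042481, -0.07254938]), array([ 0.42401705, -0.06807778])] -2.406340600789722
width 0.0737280640126431
tri plunger (array([ 0.48280504, -0.03250153,  0.07828833]), [np.float64(0.0004480496780772021), np.float64(0.0004480496780772133)])
```

```bash
cat > g.py <<'E'
import numpy as np
from scipy.spatial.transform import Rotation as Ro
def plan(s,pos,yaw):
    q=s['orientation'];R=Ro.from_quat([q[1],q[2],q[3],q[0]])
    M=R.as_matrix();print("tcp",np.round(s['eef_pos'],4),"y yaw deg",np.degrees(np.arctan2(M[1,1],M[0,1])),"tilt",np.degrees(np.arccos(-M[2,0])))
    for a in (90,-90):
        y=np.radians(yaw+a);Y=np.array([np.cos(y),np.sin(y),0]);X=np.array([0,0,-1.]);Z=np.cross(X,Y)
        G=np.c_[X,Y,Z]
        rv=(R.inv()*Ro.from_matrix(G)).as_rotvec()
        print("jaw",a,"turn",np.round(rv,4),"shift cm (now axes)",np.round(M.T@(pos-s['eef_pos'])*100,2),"(target axes)",np.round(G.T@(pos-s['eef_pos'])*100,2))
E
python3 - <<'E'
from rig import env
from g import *
plan(env.get_state(),np.array([.464,-.252,.19]),-33.7)
E
```

```text
tcp [0.1831 0.5182 0.218 ] y yaw deg 70.53090881611276 tilt 0.0788278575688363
jaw 90 turn [ 2.484e-01 -1.000e-04  1.400e-03] shift cm (now axes) [  2.87 -63.25  52.16] (target axes) [  2.8  -48.49  66.1 ]
jaw -90 turn [-2.8932e+00 -2.0000e-03 -2.0000e-04] shift cm (now axes) [  2.87 -63.25  52.16] (target axes) [  2.8   48.49 -66.1 ]
```

Request:
arm_command:
  moves:
    - [1,0,0,0,0.083,0,0]
    - [1,0,0,0,0.083,0,0]
    - [1,0,0,0,0.083,0,0]
    - [1,0,-2.0,2.75,0,0,0]
    - [1,0,-2.0,2.75,0,0,0]
    - [1,0,-2.0,2.75,0,0,0]
    - [1,0,-2.0,2.75,0,0,0]
    - [1,0,-2.0,2.75,0,0,0]
    - [1,0,-2.0,2.75,0,0,0]
    - [1,0,-2.0,2.75,0,0,0]
    - [1,0,-2.0,2.75,0,0,0]
    - [1,0,-2.0,2.75,0,0,0]
    - [1,0,-2.0,2.75,0,0,0]
    - [1,0,-2.0,2.75,0,0,0]

```text
time: 1.32
eef_pos: [0.3126, 0.1661, 0.2187]
orientation: [0.677, 0.205, 0.677, -0.205]
ft_force: [0.4, -0.9, 0.3]
opening: 0.997
```

Request:
arm_command:
  moves:
    - [1,0,-2.0,2.75,0,0,0]
    - [1,0,-2.0,2.75,0,0,0]
    - [1,0,-2.0,2.75,0,0,0]
    - [1,0,-2.0,2.75,0,0,0]
    - [1,0,-2.0,2.75,0,0,0]
    - [1,0,-2.0,2.75,0,0,0]
    - [1,0,-2.0,2.75,0,0,0]
    - [1,0,-2.0,2.75,0,0,0]
    - [1,0,-2.0,2.75,0,0,0]
    - [1,0,-2.0,2.75,0,0,0]
    - [1,0.5,-2.0,2.75,0,0,0]
    - [1,0.5,-2.0,2.75,0,0,0]
    - [1,0.5,-2.0,2.75,0,0,0]
    - [1,0,0,0,0,0,0]
    - [1,0,0,0,0,0,0]

```text
time: 2.57
eef_pos: [0.4653, -0.2482, 0.2024]
orientation: [0.676, 0.206, 0.677, -0.206]
ft_force: [-0.4, 0.3, -0.1]
opening: 1.001
```

```bash
python3 - <<'E'
from rig import env
from g import *
from h import *
plan(env.get_state(),np.array([.464,-.252,.19]),-33.7)
m=env.camera_model("wrist")
f=env.grab_frame("wrist");cv2.imwrite("pics/w1.png",f)
np.save("w1.npy",dict(m),allow_pickle=True)
R=np.array(m['R']);C=-R.T@m['t']
def proj(X):
    c=R@X+m['t'];r=np.hypot(c[0],c[1]);a=np.arctan2(r,c[2])*m['fx'];return m['cx']+a*c[0]/r,m['cy']+a*c[1]/r
print(C,proj(np.array([.464,-.252,.063])),proj(np.array([.4828,-.0325,.08])))
E
```

```text
tcp [ 0.4653 -0.2482  0.2024] y yaw deg 56.12726167072492 tilt 0.13856140818616544
jaw 90 turn [-0.003  -0.0024 -0.0003] shift cm (now axes) [ 1.24 -0.38  0.11] (target axes) [ 1.24 -0.38  0.1 ]
jaw -90 turn [ 3.1386e+00 -5.0000e-04  3.8000e-03] shift cm (now axes) [ 1.24 -0.38  0.11] (target axes) [ 1.24  0.38 -0.1 ]
[ 0.40733352 -0.21072927  0.36894237] (np.float64(254.64881750111212), np.float64(185.4247450935413)) (np.float64(432.6981550661107), np.float64(93.74156801925048))
```

View pics/w1.png

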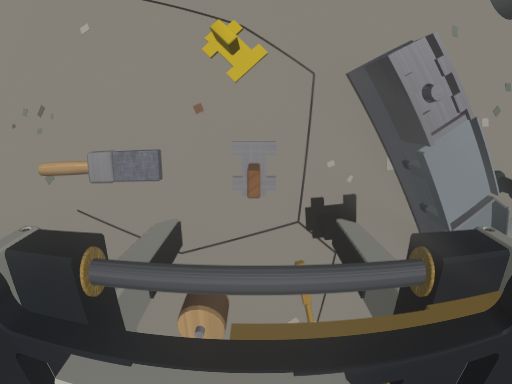

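The wrist view shows the keeper at about (254,165), lined up with the jaws, and the plunger at about (432,93), close to where I predicted. I'll zoom in on the handle.

```bash
python3 - <<'E'
from h import *
t=cv2.imread("pics/w1.png")
cv2.imwrite("pics/w1k.png",cv2.resize(t[130:210,215:295],None,fx=7,fy=7,interpolation=cv2.INTER_CUBIC))
cv2.imwrite("pics/w1g.png",cv2.resize(t[30:180,340:500],None,fx=4,fy=4,interpolation=cv2.INTER_CUBIC))
E
```

```text
(no output)
```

View pics/w1k.png

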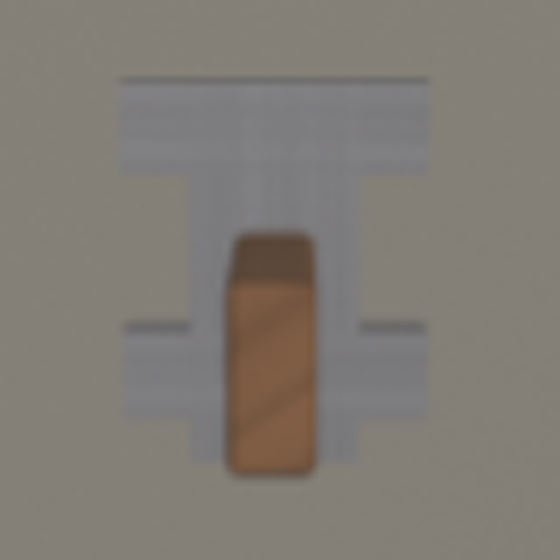

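View pics/w1g.png

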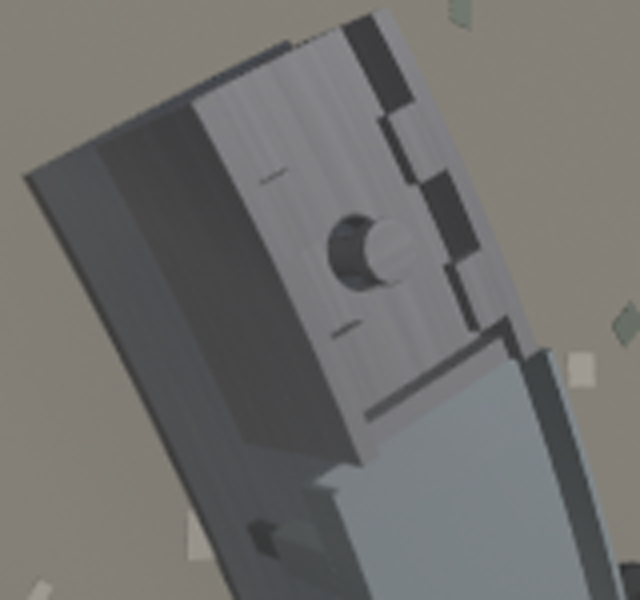

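```bash
python3 - <<'E'
from rig import env
from h import *
from g import *
m=np.load("w1.npy",allow_pickle=True).item();T=env.camera_model("top");S=env.camera_model("scene")
k=lambda a,b,z:onz(m,(a+.5)/7+214.5,(b+.5)/7+129.5,z,True)
print("handle",k(271,378,.063))
print("rear wing",k(121,100,.008),k(429,100,.008)) 
a,b=k(120,170,.008),k(430,171,.008);d=(a-b)[:2];print("wing len",np.linalg.norm(d),"yaw",np.degrees(np.arctan2(d[1],d[0]))+90, )
a,b=k(124,416,.008),k(427,416,.008);d=(a-b)[:2];print("fwing len",np.linalg.norm(d),"yaw",np.degrees(np.arctan2(d[1],d[0]))+90, )
pw=((389+.5)/4+339.5,(252+.5)/4+29.5)
rt=ray(T,(196.5)/6+244.5,404.5/6+139.5);rs=ray(S,(474.5)/6+164.5,(211.5)/6+139.5);rw=ray(m,*pw,True)
print(tri([rt,rw]),tri([rt,rs,rw]),tri([rs,rw]))
# far (right) rail outer top edge and near edges, z ~ .079
g=lambda a,b,z:onz(m,(a+.5)/4+339.5,(b+.5)/4+29.5,z,True)[:2]
for n,p,q in(("far rail",(380,10),(540,350)),("near rail top outer",(195,105),(360,465)),("near lip ticks",(262,183),(333,337))):
  for z in(.079,):
    A,B=g(*p,z),g(*q,z);d=B-A;print(n,A,B,np.degrees(np.arctan2(d[1],d[0])))
s=env.get_state();plan(s,np.array([.464,-.252,.026]),-33.9)
E
```

```text
handle [ 0.46153694 -0.25207161  0.063     ]
rear wing [ 0.41566833 -0.2533994   0.008     ] [ 0.44554705 -0.20904648  0.008     ]
wing len 0.054103182709195445 yaw -34.13812144204307
fwing len 0.05416216617760937 yaw -33.8981278863953
(array([ 0.48232257, -0.03246543,  0.08900516]), [np.float64(0.0003483153991650983), np.float64(0.00034831539916511803)]) (array([ 0.48385233, -0.03091584,  0.08185753]), [np.float64(0.00215509000232114), np.float64(0.0019558528297203863), np.float64(0.0026465421028373302)]) (array([ 0.48480702, -0.02959083,  0.08171147]), [np.float64(0.0019152288846483402), np.float64(0.0019152288846484013)])
far rail [0.42627112 0.01271135] [0.53530332 0.01125359] -0.7659968447192737
near rail top outer [ 0.42346516 -0.05880158] [ 0.53032906 -0.0652245 ] -3.4395521026490607
near lip ticks [ 0.44997536 -0.05287855] [ 0.49551304 -0.05554018] -3.3450667510181136
tcp [ 0.465  -0.2469  0.2028] y yaw deg 56.196566998947375 tilt 0.13863464550362273
jaw 90 turn [ 0.0017 -0.0023 -0.0006] shift cm (now axes) [17.68 -0.49  0.24] (target axes) [17.68 -0.48  0.2 ]
jaw -90 turn [-3.1399e+00  9.0000e-04 -3.7000e-03] shift cm (now axes) [17.68 -0.49  0.24] (target axes) [17.68  0.48 -0.2 ]
```

Request:
arm_command:
  moves:
    - [0.2,2,-0.5,0.1,0,0,0]
    - [0.2,3,0,0,0,0,0]
    - [0.2,3,0,0,0,0,0]
    - [0.2,3,0,0,0,0,0]
    - [0.2,3,0,0,0,0,0]
    - [0.2,2,0,0,0,0,0]
    - [0.2,1,0,0,0,0,0]
    - [0.2,0.6,0,0,0,0,0]
    - [0.2,0,0,0,0,0,0]
    - [0.2,0,0,0,0,0,0]
    - [0.2,0,0,0,0,0,0]

```text
time: 3.53
eef_pos: [0.4646, -0.2524, 0.0292]
orientation: [0.678, 0.205, 0.676, -0.205]
ft_force: [0.8, 0.4, -0.1]
opening: 0.601
```

```bash
python3 - <<'E'
from rig import env
from g import *
from h import *
s=env.get_state();plan(s,np.array([.463,-.252,.026]),-33.9);print(s['ft_force'],s['opening'])
f=env.grab_frame("wrist");cv2.imwrite("pics/w2.png",f)
f=env.grab_frame("scene");cv2.imwrite("pics/s2.png",cv2.resize(f[120:240,120:270],None,fx=5,fy=5))
E
```

```text
tcp [ 0.4646 -0.2524  0.0292] y yaw deg 56.28192972212954 tilt 0.15772511742840048
jaw 90 turn [0.0032 0.0027 0.0003] shift cm (now axes) [ 0.32 -0.05 -0.16] (target axes) [ 0.32 -0.05 -0.15]
jaw -90 turn [-3.1384e+00 -5.0000e-04  4.3000e-03] shift cm (now axes) [ 0.32 -0.05 -0.16] (target axes) [0.32 0.05 0.15]
[ 0.78712994  0.43187676 -0.06814394] 0.6009719012983519
```

View pics/w2.png

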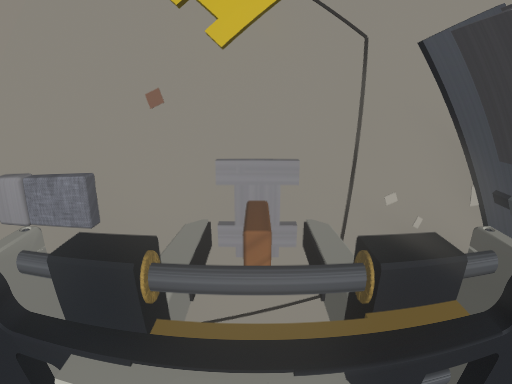

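View pics/s2.png

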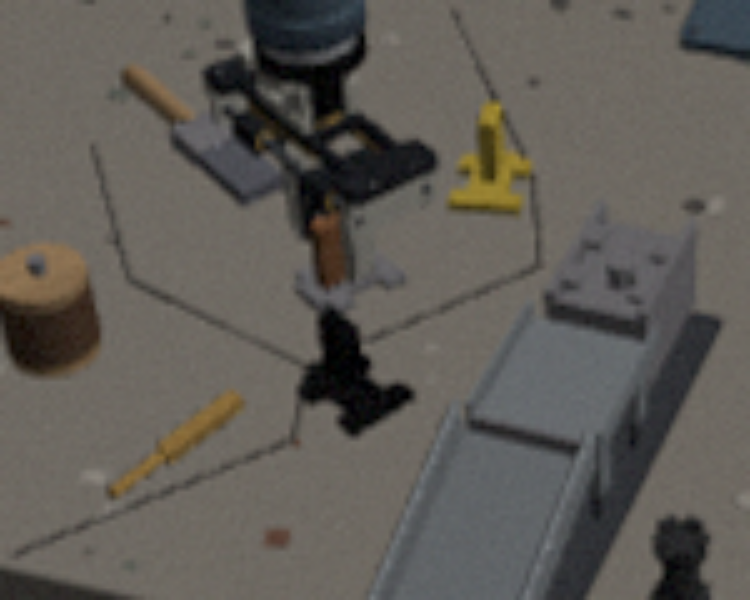

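The wrist view at (257,230) shows the fingers on either side of the handle. Next I'll close and lift.

Request:
arm_command:
  moves:
    - [0.2,0.2,0,-0.1,0,0,0]
    - [-1,0,0,0,0,0,0]
    - [-1,0,0,0,0,0,0]
    - [-1,0,0,0,0,0,0]
    - [-1,0,0,0,0,0,0]
    - [-1,0,0,0,0,0,0]
    - [-1,0,0,0,0,0,0]
    - [-1,0,0,0,0,0,0]
  newtons: 50

```text
time: 4.3
eef_pos: [0.4628, -0.2513, 0.0256]
orientation: [0.677, 0.205, 0.677, -0.205]
ft_force: [1.9, 3.6, -2.7]
opening: 0.148
```

```bash
python3 - <<'E'
from rig import env
from g import *
for i in range(3):
  s=env.get_state();plan(s,np.array([.463,-.252,.026]),-33.9);print(s['ft_force'],s['opening'],s['torque'])
  if i<2: env.grab_frame("top")
E
```

```text
tcp [ 0.4628 -0.2513  0.0256] y yaw deg 56.26195528724395 tilt 0.0025369196835361226
jaw 90 turn [ 0.0028  0.     -0.    ] shift cm (now axes) [-0.04 -0.05  0.05] (target axes) [-0.04 -0.05  0.05]
jaw -90 turn [-3.1388e+00  1.0000e-04  0.0000e+00] shift cm (now axes) [-0.04 -0.05  0.05] (target axes) [-0.04  0.05 -0.05]
[ 1.87385865  3.55036435 -2.69620971] 0.14754671600081576 [-0.0805812   0.0673326  -0.08706988]
tcp [ 0.4628 -0.2513  0.0256] y yaw deg 56.26704997324145 tilt 0.005105433769815364
jaw 90 turn [ 0.0029 -0.0001  0.    ] shift cm (now axes) [-0.04 -0.05  0.06] (target axes) [-0.04 -0.05  0.06]
jaw -90 turn [-3.1387e+00 -0.0000e+00 -1.0000e-04] shift cm (now axes) [-0.04 -0.05  0.06] (target axes) [-0.04  0.05 -0.06]
[-0.19940753  0.37042019  0.14402908] 0.14455159686908306 [-0.03720026 -0.03126984  0.00918173]
tcp [ 0.4628 -0.2514  0.0256] y yaw deg 56.263625110882856 tilt 0.00420061666425355
jaw 90 turn [0.0029 0.0001 0.    ] shift cm (now axes) [-0.04 -0.04  0.05] (target axes) [-0.04 -0.04  0.05]
jaw -90 turn [-3.1387e+00 -0.0000e+00  1.0000e-04] shift cm (now axes) [-0.04 -0.04  0.05] (target axes) [-0.04  0.04 -0.05]
[ 0.44600362  1.23069574 -0.47871153] 0.1494676035541579 [-0.046734    0.01269355 -0.04748049]
```

```bash
python3 - <<'E'
from rig import env
from g import *
from h import *
# gate yaw from top: edges of lit region by per-row threshold
T=env.camera_model("top");t=cv2.imread("pics/top0.png")
g=cv2.cvtColor(t,cv2.COLOR_BGR2GRAY).astype(float)
for r in range(20,228,16): 
    row=g[r,250:320];print(r,''.join('%4d'%v for v in row[5:60]))
yaw=np.radians(-2.0);e=np.array([.4828,-.0325])
tg=e+(-.022+.011)*np.array([np.cos(yaw),np.sin(yaw)])
plan(env.get_state(),np.array([*tg,.2]),-2.0);print(tg)
E
```

```text
20  131 130 130 129 130 128 128 128 127 128 126 116  97  82  68  58  56  69 110 126 137 118 126 137 138 138 138 138 138 138 139 139 138 138 138 138 138 138 138 137 138 137 138 137 138 136 138 139 138 142 136  99  82  74  69
36   88  92  94  93  80  72  73  73  70  70  83  90  86  75  60  55  64  79 119 130 124 133 140 140 140 139 139 139 139 140 139 139 140 139 140 140 139 140 139 140 139 139 139 139 139 139 139 139 136 140 113 109 119 121 122
52  141 141 140 142 140 141 141 142 141 140 141 141 142 140 141 140 143 157 127 108 129 140 141 141 140 140 140 140 139 141 140 140 140 140 140 140 140 141 141 140 140 140 140 140 140 140 140 135 146 120 129 140 140 140 140
68  143 142 142 142 141 141 142 142 142 142 142 142 141 143 142 140 151 129 133 141 141 141 141 141 140 142 141 141 141 141 141 141 140 141 141 141 141 141 141 141 140 141 140 141 141 140 132 145 124 132 141 143 142 142 141
84  143 144 144 144 143 143 143 144 144 143 143 144 144 143 143 144 115 127 141 142 141 142 142 142 141 142 142 142 141 142 142 142 141 142 142 141 141 142 142 141 142 142 140 142 141 140 156 135 120 136 
[... 1487 characters left out ...]
162 161 158 158 158 155 151 156 157 110  76  72  71  77 137 157 158 157 157 157 157 156 157 157 157 158 157
212  158 157 109  73  72  72  70  71  89 143 159 159 157 160 159 160 160 163 165 166 161 158 161 163 162 163 166 162 162 162 160 160 159 154 158 156 109  75  71  72  89 141 158 158 157 157 157 157 157 158 157 157 156 156 155
tcp [ 0.4628 -0.2514  0.0256] y yaw deg 56.263625110882856 tilt 0.00420061666425355
jaw 90 turn [-5.539e-01  1.000e-04  0.000e+00] shift cm (now axes) [-17.44  18.73 -11.43] (target axes) [-17.44  21.94   0.13]
jaw -90 turn [ 2.5877e+00  1.0000e-04 -1.0000e-04] shift cm (now axes) [-17.44  18.73 -11.43] (target axes) [-17.44 -21.94  -0.13]
[ 0.4718067  -0.03211611]
```

Request:
arm_command:
  moves:
    - [-1,-1,0,0,0,0,0]
    - [-1,-2.4,0,0,0,0,0]
    - [-1,-2.8,0,0,-0.11,0,0]
    - [-1,-2.8,0,0,-0.11,0,0]
    - [-1,-2.8,0,0,-0.11,0,0]
    - [-1,-2.8,0,0,-0.11,0,0]
    - [-1,-2.8,0,0,-0.114,0,0]
    - [-1,0,2,0,0,0,0]
    - [-1,0,3,0,0,0,0]
    - [-1,0,3,0.1,0,0,0]
    - [-1,0,3,0,0,0,0]
    - [-1,0,3,0,0,0,0]
    - [-1,0,3,0,0,0,0]
    - [-1,0,3,0,0,0,0]
    - [-1,0,1.9,0,0,0,0]
    - [-1,0,0,0,0,0,0]
    - [-1,0,0,0,0,0,0]
    - [-1,0,0,0,0,0,0]

```text
time: 5.9
eef_pos: [0.4712, -0.0327, 0.1998]
orientation: [0.707, 0.012, 0.707, -0.012]
ft_force: [0.1, -0.3, -4.0]
opening: 0.146
```

```bash
python3 - <<'E'
from rig import env
from g import *
from h import *
s=env.get_state();plan(s,np.array([.4718,-.0321,.2]),-2.0);print(s['ft_force'],s['opening'],s['torque'])
m=env.camera_model("wrist")
f=env.grab_frame("wrist");cv2.imwrite("pics/w3.png",f)
np.save("w3.npy",dict(m),allow_pickle=True)
f=env.grab_frame("scene");cv2.imwrite("pics/s3.png",cv2.resize(f[100:240,150:300],None,fx=4,fy=4))
E
```

```text
tcp [ 0.4712 -0.0327  0.1998] y yaw deg 88.03861013126784 tilt 0.030916948602000133
jaw 90 turn [ 0.0007 -0.0001  0.0005] shift cm (now axes) [-0.02  0.07  0.05] (target axes) [-0.02  0.07  0.05]
jaw -90 turn [-3.1409e+00 -8.0000e-04 -2.0000e-04] shift cm (now axes) [-0.02  0.07  0.05] (target axes) [-0.02 -0.07 -0.05]
[ 0.12253581 -0.34947255 -4.01449853] 0.14604032299342118 [-0.04241083 -0.06028559  0.02753289]
```

View pics/w3.png

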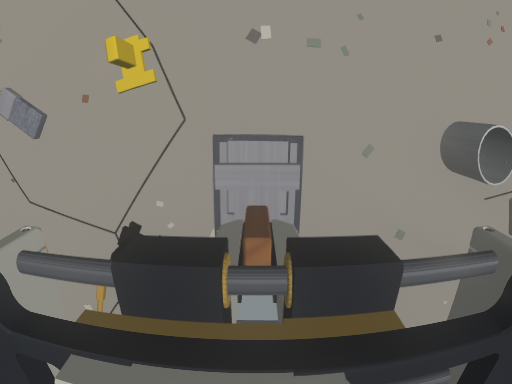

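View pics/s3.png

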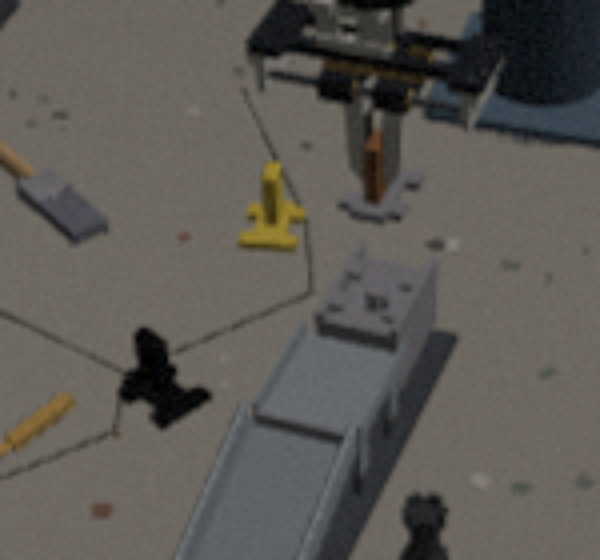

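```bash
python3 - <<'E'
from h import *
t=cv2.imread("pics/w3.png")
cv2.imwrite("pics/w3z.png",cv2.resize(t[125:225,205:310],None,fx=6,fy=6,interpolation=cv2.INTER_CUBIC))
E
```

```text
(no output)
```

View pics/w3z.png

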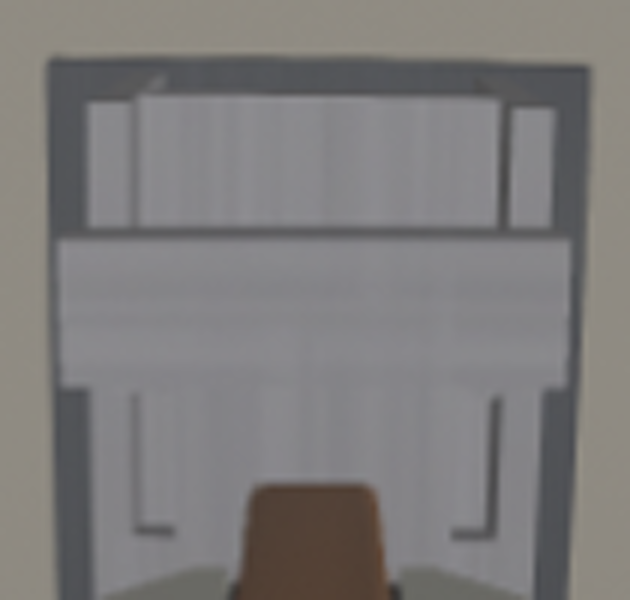

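```bash
python3 - <<'E'
from rig import env
from g import *
from h import *
m=np.load("w3.npy",allow_pickle=True).item();T=env.camera_model("top")
k=lambda a,b,z:onz(m,(a+.5)/6+204.5,(b+.5)/6+124.5,z,True)[:2]
yaw=np.radians(-2.0);ex=np.array([np.cos(yaw),np.sin(yaw)]);ey=np.array([-ex[1],ex[0]])
P=np.array([.4828,-.0325])
G=lambda p:np.round(np.array([(p-P)@ex,(p-P)@ey])*1000,1)
print("cam",-m['R'].T@m['t'])
for z in(.07,.08,.087,.095):
  a,b,c,d=[k(*q,z) for q in((86,105),(556,105),(95,560),(536,560))]
  print(z,"outer",G(a),G(b),G(c),G(d),"w",np.linalg.norm(a-b)*1e3,np.linalg.norm(c-d)*1e3, "mid yaw",np.degrees(np.arctan2(*((c+d-a-b))[::-1])))
  a,b=k(134,130,z),k(505,130,z);c,d=k(135,500,z),k(494,500,z);print("   inner",G(a),G(b),G(c),G(d))
z=.2-.0256+.008
for q in((57,240),(572,240),(60,385),(569,387)):print("wing",G(k(*q,z)))
E
```

```text
cam [ 0.40145875 -0.03068559  0.3662029 ]
0.07 outer [-57.6 -39.3] [-57.6  39.1] [ 22.3 -40. ] [22.2 37.9] w 78.37064295046473 77.87111712131414 mid yaw -2.649890754801529
   inner [-53.3 -31.3] [-53.3  30.6] [ 11.1 -32.5] [11.1 30.1]
0.08 outer [-58.4 -38. ] [-58.4  37.7] [ 18.8 -38.6] [18.7 36.6] w 75.72479973261579 75.24213821613944 mid yaw -2.6498907548015285
   inner [-54.2 -30.3] [-54.3  29.5] [  8.  -31.4] [ 8.  29.1]
0.087 outer [-59.  -37.1] [-59.   36.8] [ 16.3 -37.7] [16.3 35.7] w 73.87270948012151 73.40185298251717 mid yaw -2.64989075480153
   inner [-54.9 -29.6] [-54.9  28.7] [  5.8 -30.7] [ 5.8 28.3]
0.095 outer [-59.6 -36.1] [-59.6  35.7] [ 13.5 -36.7] [13.5 34.6] w 71.75603490584238 71.29866985837742 mid yaw -2.649890754801531
   inner [-55.7 -28.7] [-55.7  27.9] [  3.3 -29.9] [ 3.3 27.5]
wing [-52.4 -28.1]
wing [-52.5  25.9]
wing [-36.8 -28.3]
wing [-36.6  26. ]
```

Request:
arm_command:
  moves:
    - [-1,1.0,0.05,0.05,0.007,0,0]
    - [-1,1.6,0,0,0,0,0]
    - [-1,1.6,0,0,0,0,0]
    - [-1,1.4,0,0,0,0,0]
    - [-1,0.6,0,0,0,0,0]
    - [-1,0.2,0,0,0,0,0]
    - [-1,0,0,0,0,0,0]
    - [-1,0,0,0,0,0,0]
  newtons: 55

```text
time: 6.67
eef_pos: [0.4724, -0.0324, 0.1361]
orientation: [0.707, 0.015, 0.707, -0.015]
ft_force: [0.7, -0.0, -4.1]
opening: 0.149
```

```bash
cat > st.py <<'E'
from rig import env
from g import *
s=env.get_state();plan(s,np.array([.4718,-.0321,.2]),-2.4);print(s['time'],"underside",s['eef_pos'][2]-.0256,s['ft_force'],s['torque'],s['opening'])
E
python3 - <<'E'
import st
from rig import env
from h import *
f=env.grab_frame("wrist");cv2.imwrite("pics/w4.png",cv2.resize(f[110:230,190:320],None,fx=5,fy=5,interpolation=cv2.INTER_CUBIC))
E
```

```text
tcp [ 0.4724 -0.0324  0.1361] y yaw deg 87.57373992803446 tilt 0.04704982702209168
jaw 90 turn [-0.0005  0.0008  0.0002] shift cm (now axes) [-6.39  0.03 -0.06] (target axes) [-6.39  0.03 -0.06]
jaw -90 turn [ 3.1411e+00  4.0000e-04 -1.2000e-03] shift cm (now axes) [-6.39  0.03 -0.06] (target axes) [-6.39 -0.03  0.06]
6.6667 underside 0.11048137461636283 [ 0.68984396 -0.01483334 -4.05046516] [ 0.03523879 -0.05400648 -0.00422518] 0.14945475480448203
```

View pics/w4.png

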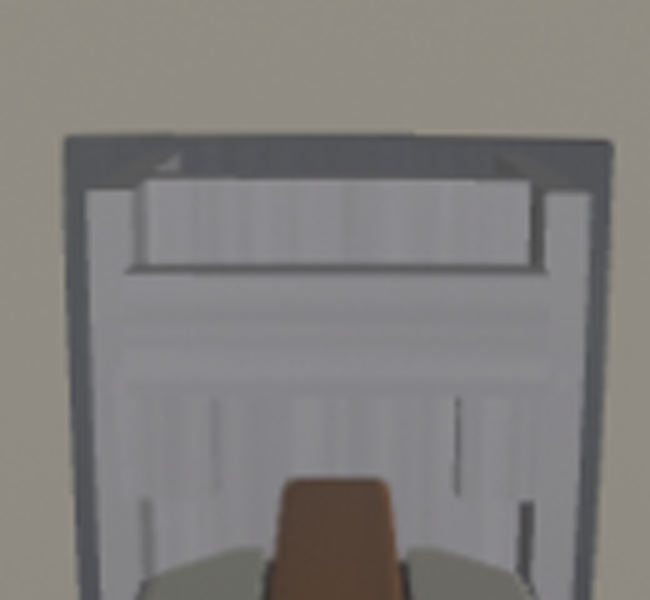

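The close wrist view shows the wing at columns 127–547 centred between the rails at 85–592, both centres near 338. I'll start the slow descent, feeling for contact.

Request:
arm_command:
  moves:
    - [-1,0.08,0,0,0,0,0]
    - [-1,0.08,0,0,0,0,0]
    - [-1,0.08,0,0,0,0,0]
    - [-1,0.08,0,0,0,0,0]
    - [-1,0.08,0,0,0,0,0]
    - [-1,0.08,0,0,0,0,0]
    - [-1,0.08,0,0,0,0,0]
    - [-1,0.08,0,0,0,0,0]
    - [-1,0.08,0,0,0,0,0]
    - [-1,0.08,0,0,0,0,0]
    - [-1,0.08,0,0,0,0,0]
    - [-1,0.08,0,0,0,0,0]
    - [-1,0.08,0,0,0,0,0]
    - [-1,0.08,0,0,0,0,0]
    - [-1,0.08,0,0,0,0,0]
    - [-1,0.08,0,0,0,0,0]
    - [-1,0.08,0,0,0,0,0]
    - [-1,0.08,0,0,0,0,0]

```text
time: 8.22
eef_pos: [0.4719, -0.032, 0.1212]
orientation: [0.707, 0.015, 0.707, -0.015]
ft_force: [-0.1, 0.2, -3.3]
opening: 0.147
```

```bash
python3 st.py
```

```text
tcp [ 0.4719 -0.032   0.1212] y yaw deg 87.60457436408794 tilt 0.0005254232895823145
jaw 90 turn [ 0.0001 -0.      0.    ] shift cm (now axes) [-7.88 -0.01 -0.01] (target axes) [-7.88 -0.01 -0.01]
jaw -90 turn [-3.1415 -0.     -0.    ] shift cm (now axes) [-7.88 -0.01 -0.01] (target axes) [-7.88  0.01  0.01]
8.2167 underside 0.09557834015585755 [-0.07912365  0.2392619  -3.3375722 ] [ 0.04449771 -0.03903669 -0.02382231] 0.14654711560601527
```

Request:
arm_command:
  moves:
    - [-1,0.08,0,0,0,0,0]
    - [-1,0.08,0,0,0,0,0]
    - [-1,0.08,0,0,0,0,0]
    - [-1,0.08,0,0,0,0,0]
    - [-1,0.08,0,0,0,0,0]
    - [-1,0.08,0,0,0,0,0]
    - [-1,0.08,0,0,0,0,0]
    - [-1,0.08,0,0,0,0,0]
    - [-1,0.08,0,0,0,0,0]
    - [-1,0.08,0,0,0,0,0]

```text
time: 9.05
eef_pos: [0.4722, -0.0321, 0.1135]
orientation: [0.707, 0.015, 0.707, -0.015]
ft_force: [-0.8, -0.6, 1.9]
opening: 0.15
```

Request:
arm_command:
  moves:
    - [-1,0.08,0,0,0,0,0]
    - [-1,0.08,0,0,0,0,0]
    - [-1,0.08,0,0,0,0,0]
    - [-1,0.08,0,0,0,0,0]
    - [-1,0.08,0,0,0,0,0]
    - [-1,0.08,0,0,0,0,0]

```text
time: 9.55
eef_pos: [0.4722, -0.0321, 0.1086]
orientation: [0.707, 0.015, 0.707, -0.015]
ft_force: [-1.3, -0.3, 4.1]
opening: 0.148
```

Request:
arm_command:
  moves:
    - [-1,0.08,0,0,0,0,0]
    - [-1,0.08,0,0,0,0,0]
    - [-1,0.08,0,0,0,0,0]
    - [-1,0.08,0,0,0,0,0]
    - [-1,0.08,0,0,0,0,0]
    - [-1,0.08,0,0,0,0,0]

```text
time: 10.05
eef_pos: [0.4722, -0.0321, 0.1038]
orientation: [0.707, 0.015, 0.707, -0.015]
ft_force: [-1.8, 0.7, 7.3]
opening: 0.147
```

Request:
arm_command:
  moves:
    - [-1,0.06,0,0,0,0,0]
    - [-1,0.06,0,0,0,0,0]

```text
time: 10.22
eef_pos: [0.4722, -0.0321, 0.1027]
orientation: [0.707, 0.015, 0.707, -0.015]
ft_force: [-0.9, 0.6, 6.9]
opening: 0.15
```

```bash
python3 st.py;python3 - <<'E'
import st
from rig import env
from h import *
f=env.grab_frame("wrist");cv2.imwrite("pics/w5.png",cv2.resize(f[110:230,190:320],None,fx=5,fy=5,interpolation=cv2.INTER_CUBIC))
s=env.get_state();print(s['ft_force'],s['eef_pos'])
E
```

```text
tcp [ 0.4722 -0.0321  0.1027] y yaw deg 87.60380007995361 tilt 0.03159874517069608
jaw 90 turn [0.0001 0.0005 0.0002] shift cm (now axes) [-9.73 -0.01 -0.03] (target axes) [-9.73 -0.   -0.04]
jaw -90 turn [-3.1415e+00 -2.0000e-04  8.0000e-04] shift cm (now axes) [-9.73 -0.01 -0.03] (target axes) [-9.73  0.    0.04]
10.2167 underside 0.0770560586243053 [-0.9076356   0.55987174  6.94106125] [0.02594553 0.1610785  0.03878573] 0.15028361301469947
tcp [ 0.4722 -0.0321  0.1027] y yaw deg 87.60380007995361 tilt 0.03159874517069608
jaw 90 turn [0.0001 0.0005 0.0002] shift cm (now axes) [-9.73 -0.01 -0.03] (target axes) [-9.73 -0.   -0.04]
jaw -90 turn [-3.1415e+00 -2.0000e-04  8.0000e-04] shift cm (now axes) [-9.73 -0.01 -0.03] (target axes) [-9.73  0.    0.04]
10.2167 underside 0.0770560586243053 [-0.9076356   0.55987174  6.94106125] [0.02594553 0.1610785  0.03878573] 0.15028361301469947
[-1.28744532  0.21221778  6.75540431] [ 0.4721757  -0.03206228  0.10260441]
```

View pics/w5.png

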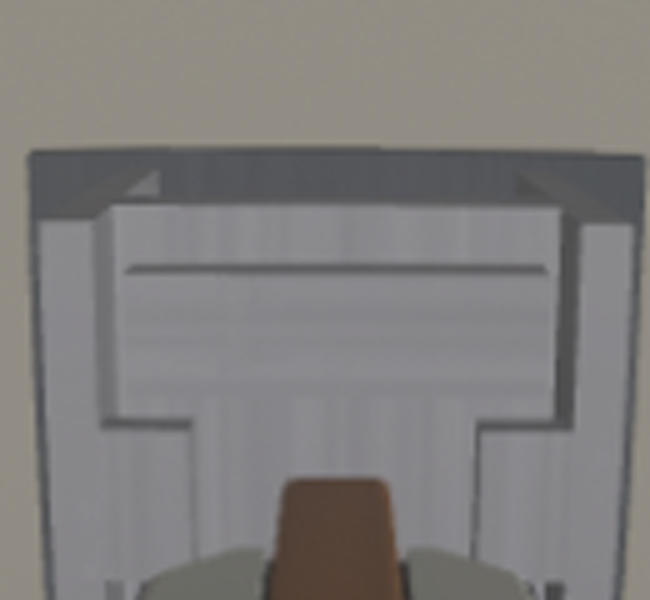

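The wing is now between the rails and behind the lips (lip edge at row ~420). I'll feel for the bottom from here.

Request:
arm_command:
  moves:
    - [-1,0.05,0,0,0,0,0]
    - [-1,0.05,0,0,0,0,0]
    - [-1,0.05,0,0,0,0,0]

```text
time: 10.52
eef_pos: [0.4721, -0.0321, 0.1012]
orientation: [0.707, 0.015, 0.707, -0.015]
ft_force: [-1.7, 0.2, 7.3]
opening: 0.148
```

Request:
arm_command:
  moves:
    - [-1,0.05,0,0,0,0,0]
    - [-1,0.05,0,0,0,0,0]

```text
time: 10.68
eef_pos: [0.4722, -0.0321, 0.1006]
orientation: [0.707, 0.015, 0.707, -0.015]
ft_force: [-3.2, 1.3, 15.8]
opening: 0.15
```

Request:
arm_command:
  moves:
    - [-1,-0.12,0,0,0,0,0]
    - [-1,0,0,0,0,0,0]

```text
time: 10.85
eef_pos: [0.4722, -0.0321, 0.1017]
orientation: [0.707, 0.015, 0.707, -0.015]
ft_force: [-0.7, 0.6, 6.1]
opening: 0.149
```

```bash
python3 st.py
```

```text
tcp [ 0.4722 -0.0321  0.1017] y yaw deg 87.6091631303392 tilt 0.03966384221947885
jaw 90 turn [0.0002 0.0006 0.0003] shift cm (now axes) [-9.83 -0.01 -0.03] (target axes) [-9.83 -0.   -0.04]
jaw -90 turn [-3.1414e+00 -4.0000e-04  1.0000e-03] shift cm (now axes) [-9.83 -0.01 -0.03] (target axes) [-9.83  0.    0.04]
10.85 underside 0.07605167572001556 [-0.67788979  0.59428715  6.14943566] [ 0.06178768  0.18683669 -0.04940236] 0.1488559893411422
```

Request:
arm_command:
  moves:
    - [-1,0,0,0.12,0,0,0]
    - [-1,0,0,0.15,0,0,0]
    - [-1,0,0,0.15,0,0,0]
    - [-1,0,0,0.15,0,0,0]
    - [-1,0,0,0.15,0,0,0]

```text
time: 11.27
eef_pos: [0.4789, -0.0323, 0.1013]
orientation: [0.707, 0.015, 0.707, -0.015]
ft_force: [-2.4, 0.2, 8.0]
opening: 0.15
```

Request:
arm_command:
  moves:
    - [-1,0,0,0.15,0,0,0]
    - [-1,0,0,0.15,0,0,0]
    - [-1,0,0,0.15,0,0,0]
    - [-1,0,0,0.15,0,0,0]
    - [-1,0,0,0.15,0,0,0]

```text
time: 11.68
eef_pos: [0.4863, -0.0326, 0.1013]
orientation: [0.707, 0.015, 0.707, -0.015]
ft_force: [-2.0, 0.6, 6.9]
opening: 0.147
```

```bash
python3 st.py
```

```text
tcp [ 0.4863 -0.0326  0.1013] y yaw deg 87.612860076598 tilt 0.04619624929121553
jaw 90 turn [ 0.0002 -0.0008  0.0001] shift cm (now axes) [-9.87 -0.01 -1.46] (target axes) [-9.87 -0.01 -1.45]
jaw -90 turn [-3.1414e+00 -1.0000e-04 -1.3000e-03] shift cm (now axes) [-9.87 -0.01 -1.46] (target axes) [-9.87  0.01  1.45]
11.6833 underside 0.07568456564580127 [-1.97929155  0.61487636  6.94328926] [ 0.01767906  0.55762255 -0.03209625] 0.14674770524198125
```

Request:
arm_command:
  moves:
    - [-1,0,0,0.1,0,0,0]
    - [-1,0,0,0.1,0,0,0]
    - [-1,0,0,0.1,0,0,0]
    - [-1,0,0,0.1,0,0,0]
    - [-1,0,0,0.1,0,0,0]

```text
time: 12.1
eef_pos: [0.4912, -0.0328, 0.1013]
orientation: [0.707, 0.015, 0.707, -0.015]
ft_force: [-2.1, 0.7, 6.3]
opening: 0.147
```

Request:
arm_command:
  moves:
    - [-1,0,0,0.08,0,0,0]
    - [-1,0,0,0.08,0,0,0]

```text
time: 12.27
eef_pos: [0.4928, -0.0328, 0.1013]
orientation: [0.707, 0.015, 0.707, -0.015]
ft_force: [-2.7, 0.3, 7.2]
opening: 0.147
```

Request:
arm_command:
  moves:
    - [-1,0,0,0.06,0,0,0]
    - [-1,0,0,0.06,0,0,0]

```text
time: 12.43
eef_pos: [0.4938, -0.0329, 0.1012]
orientation: [0.706, 0.015, 0.707, -0.015]
ft_force: [-4.7, 0.3, 7.1]
opening: 0.145
```

Request:
arm_command:
  moves:
    - [-1,0,0,0.05,0,0,0]
    - [-1,0,0,0.05,0,0,0]

```text
time: 12.6
eef_pos: [0.4939, -0.0329, 0.101]
orientation: [0.706, 0.015, 0.708, -0.015]
ft_force: [-6.3, 0.2, 7.7]
opening: 0.15
```

```bash
python3 - <<'E'
import st
from rig import env
from h import *
f=env.grab_frame("wrist");cv2.imwrite("pics/w6.png",cv2.resize(f[110:230,190:320],None,fx=5,fy=5,interpolation=cv2.INTER_CUBIC))
s=env.get_state();print(s['ft_force'],s['eef_pos'])
E
```

```text
tcp [ 0.4939 -0.0329  0.101 ] y yaw deg 87.62371622312334 tilt 0.1939415580519929
jaw 90 turn [ 0.0004 -0.0034  0.    ] shift cm (now axes) [-9.9  -0.01 -2.24] (target axes) [-9.9  -0.01 -2.21]
jaw -90 turn [-3.1412 -0.     -0.0053] shift cm (now axes) [-9.9  -0.01 -2.24] (target axes) [-9.9   0.01  2.21]
12.6 underside 0.07535687616897666 [-6.27386603  0.24119069  7.68668467] [-0.05979489  1.24881925 -0.02198286] 0.1498639907571988
[-5.51656397 -0.01574767  7.55487781] [ 0.49386647 -0.03287703  0.10094068]
```

View pics/w6.png

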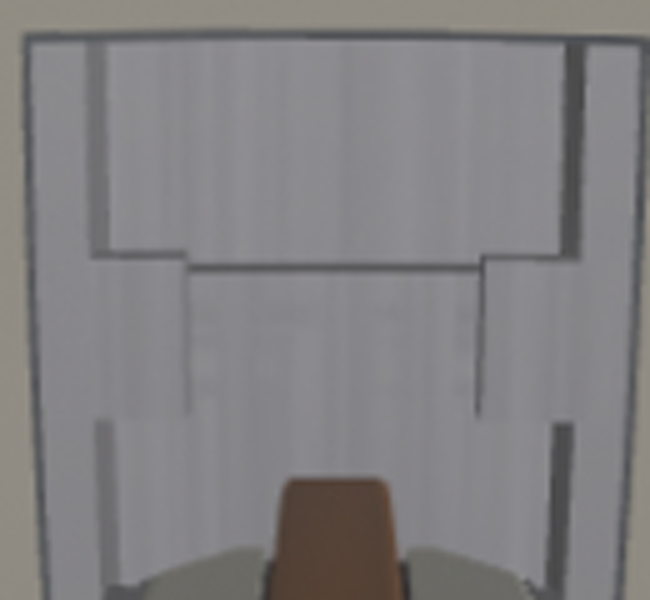

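The wrist view shows the wing's rear edge (row ~265) just inside the lips' rear edge (row ~255). The arm has stopped advancing and the x reaction is rising, so the keeper is home. I'll ease off, release and lift.

Request:
arm_command:
  moves:
    - [-1,-0.08,0,-0.05,0,0,0]
    - [-1,-0.08,0,-0.02,0,0,0]
    - [-1,0,0,0,0,0,0]
    - [-0.4,0,0,0,0,0,0]
    - [-0.2,0,0,0,0,0,0]
    - [-0.1,0,0,0,0,0,0]
    - [-0.1,0,0,0,0,0,0]
    - [-0.1,0,0,0,0,0,0]
    - [-0.1,0,0,0,0,0,0]

```text
time: 13.4
eef_pos: [0.4947, -0.0329, 0.1026]
orientation: [0.707, 0.015, 0.707, -0.015]
ft_force: [-0.4, 0.1, -0.3]
opening: 0.445
```

Request:
arm_command:
  moves:
    - [-0.1,-0.5,0,0,0,0,0]
    - [-0.1,-1.5,0,0,0,0,0]
    - [-0.1,-2,0,0,0,0,0]
    - [-0.1,-2,0,0,0,0,0]
    - [-0.1,-2,0,0,0,0,0]
    - [-0.1,-2,0,0,0,0,0]
    - [-0.1,0,0,0,0,0,0]
    - [-0.1,0,0,0,0,0,0]

```text
time: 14.07
eef_pos: [0.4954, -0.0331, 0.2038]
orientation: [0.708, 0.014, 0.706, -0.015]
ft_force: [0.2, -1.2, -0.2]
opening: 0.45
```

```bash
python3 - <<'E'
import st
from rig import env
from h import *
m=env.camera_model("wrist");f=env.grab_frame("wrist");cv2.imwrite("pics/w7.png",cv2.resize(f[110:260,180:330],None,fx=4,fy=4,interpolation=cv2.INTER_CUBIC))
np.save("w7.npy",dict(m),allow_pickle=True)
f=env.grab_frame("scene");cv2.imwrite("pics/s7.png",cv2.resize(f[130:240,150:280],None,fx=5,fy=5))
E
```

```text
tcp [ 0.4954 -0.0331  0.2038] y yaw deg 87.60714635247477 tilt 0.16959684524705038
jaw 90 turn [0.0001 0.0029 0.0007] shift cm (now axes) [ 0.38  0.01 -2.37] (target axes) [ 0.38  0.   -2.37]
jaw -90 turn [-3.1415e+00 -1.1000e-03  4.5000e-03] shift cm (now axes) [ 0.38  0.01 -2.37] (target axes) [ 0.38 -0.    2.37]
14.0667 underside 0.17823363254763133 [ 0.18215076 -1.21847922 -0.20995929] [-0.04232532 -0.07718529  0.0226659 ] 0.45046390635818623
```

View pics/w7.png

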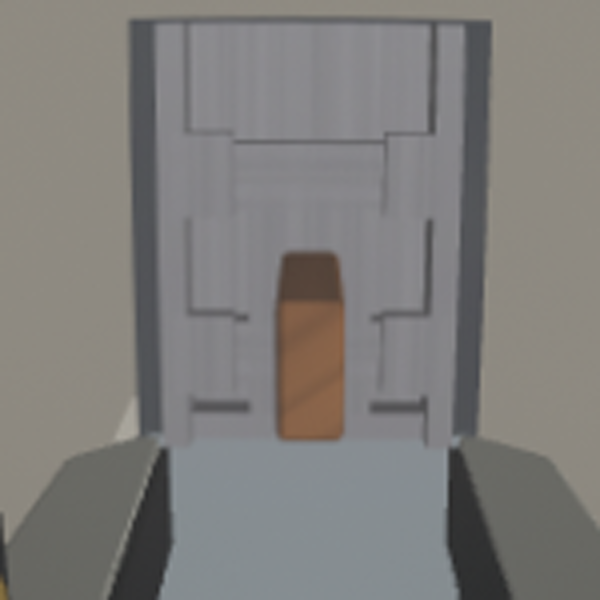

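View pics/s7.png

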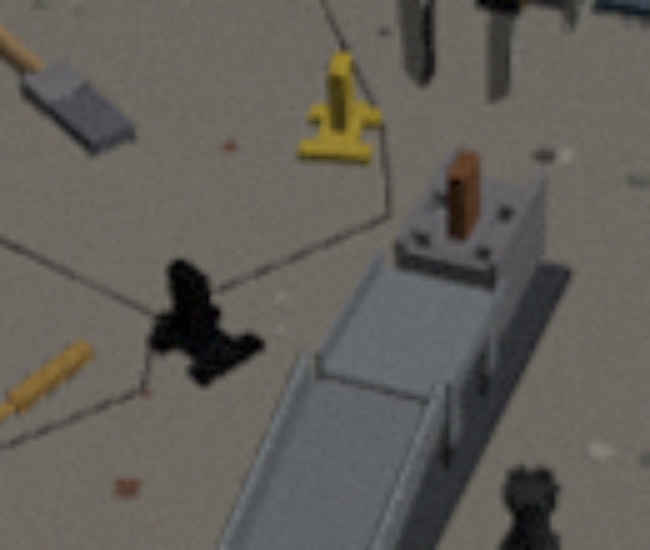

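The wrist view shows the handle at (309,369), with the wings under all four lips and the stop bar down. I'll check the home distance in numbers.

```bash
python3 - <<'E'
from rig import env
from h import *
m=np.load("w7.npy",allow_pickle=True).item();T=env.camera_model("top")
k=lambda a,b,z:onz(m,(a+.5)/4+179.5,(b+.5)/4+109.5,z,True)[:2]
yaw=np.radians(-2.4);ex=np.array([np.cos(yaw),np.sin(yaw)]);ey=np.array([-ex[1],ex[0]])
P=np.array([.4825,-.0327])
G=lambda p:np.round(np.array([(p-P)@ex,(p-P)@ey])*1000,1)
D=.0752
print("lip rear (-32)",G(k(210,132,D+.017)),G(k(410,132,D+.017)))
print("front lips rear (+12)",G(k(210,313,D+.017)),G(k(410,315,D+.017)))
print("deck rear (-58)",G(k(190,22,D+.017)),G(k(440,24,D+.017)))
print("wing rear (-30)",G(k(236,143,D+.011)),G(k(384,143,D+.011)))
print("handle (11,0)",G(k(309,369,D+.066)))
f=env.grab_frame("top");cv2.imwrite("pics/t7.png",f)
S=env.camera_model("scene")
print(env.get_state()['ft_force'])
E
```

```text
lip rear (-32) [-33.6 -23.7] [-33.6  23.1]
front lips rear (+12) [ 10.  -24.4] [10.5 23.8]
deck rear (-58) [-59.5 -28.1] [-59.   29.8]
wing rear (-30) [-30.4 -18. ] [-30.4  17.4]
handle (11,0) [ 9.7 -0.5]
[-0.73000658 -0.44878928 -0.43394262]
```

View pics/t7.png

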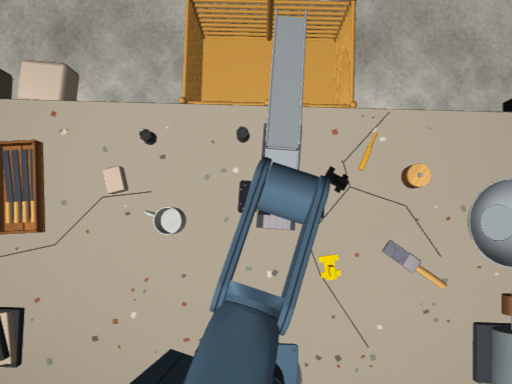

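```bash
python3 -c "
from rig import env
print(env.finish_job())"
```

```text
the job is handed in; nothing more can be done
None
```

The keeper is home under all four lips, and the plunger looks trapped beneath it. I handed the job in at about 14 s; the rig reports no verdict.

**What I did:**
- **Pick-up:** I found the steel keeper and the lock in the top and wrist views. I took the keeper by its handle with about 50–55 N.
- **Press:** I lowered it behind the lips at about 10 mm/s, then 6 mm/s. The plunger was first met at about 89 mm above the bench. The bottom came at about 75 mm, with a total upward load of about 20 N, so the deck sits about 5 mm above nominal.
- **Slide and release:** I raised it about 1 mm, slid it 22 mm until it stopped against the end stop at about 6 N, then let go and lifted clear.

**Last checks:**
- **Keeper position:** The wrist picture puts the origin 0.2 to 1.1 mm past the plunger's axis and within about 0.5 mm of the centre line. No tilt was visible.
- **Plunger:** The keeper covers it, so its depth was not seen directly. I infer it is held because the wings are under the lips and the keeper stayed in place after release.
- **Robot:** It stands clear, with about 1 N or less on the wrist.
- **Bystanders:** In the last top view they look where they were.

**What disagreed:** The first camera estimates of the plunger top ran from 78 to 89 mm, so I went by touch. The last wrist picture also put known lock features about 1.5 mm off, and the position above allows for that.

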